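# Load the shaker platform

## Robot

A 6-joint arm with a two-finger parallel gripper is mounted at the origin on a cart in front of the work surface, level with it; the furniture and walls round the work are solid. World frame = base frame: x ahead of the robot, y to its left, z up, the work surface at z = 0. Lengths are in m, angles in rad, forces in N, time in s.
With the tool pointing down it reaches from about 0.275 to 0.75 m from the base axis. Payload 10.2 kg.
Tool frame: the origin (TCP) lies at the very end of the fingers, on their centre line; the grasp point (between the pads) lies robot.grasp_offset behind it (robot.grasp_offset is the distance from the TCP to the grasp point, in m); z points along the fingers, y is the direction in which the jaws open and shut (so a half turn about z gives the same grasp; the last joint's range is limited). The gripper opens to 88 mm and grips with 3 to 60 N. Pads are 18 mm wide; open, the fingers measure 123 mm over their backs; the gripper's body (75 mm by 187 mm) begins 45 mm behind the grasp point.
Start: joints at [-1.428, 0.313, 1.498, -0, 1.331, -0.223], TCP at [0.188, -0.49, 0.239] pointing down, gripper open.
Joint ranges: [-2.94, 2.94], [-0.97, 2.17], [0.19, 2.56], [-1.23, 4.37], [0.02, 3.11], [-2.88, 2.88]. Speed limits (rad/s): [2.39, 2.39, 3.01, 3.14, 3.14, 3.14].

## Interface

Orientations are given as a unit quaternion [x, y, z, w].
In Python, from workcell import robot gives the robot as it stands.
- The arm moves only by the tool arm_command, never from a script. Its argument "plan" is a list of rows, each a list of 3 entries, a list of its own where there are three numbers: the shift along the world's x, y, z each as a share of 150 mm, from -1 to 1, then the turn, a rotation vector about the world's x, y, z each as a share of 1.5 rad, from -1 to 1, then the closure, from -1 (fully open) to 1 (shut), so that 0 is half open. In form: [[[dx, dy, dz], [wx, wy, wz], claw], ...]. A call has 1 to 8 rows; each row shifts and turns the commanded pose from where the row before left it; what a row does not reach is not made up. A row lasts 1/10 s, in which the tool goes at most 50 mm and 8.59 degrees, less where a joint would pass 70% of its speed; a pose out of reach is approached as far as the arm can. A call with a number of a shift or a turn outside -1 to 1 is refused whole. A call with a gripper value outside its range is refused whole. The fingers move at their own pace and stop on an object; "force" is the grip in N (left out, the last holds). Time passes only in rows, so rows that do not move let the fingers close. It gives the time, the measured TCP pose, the force and the opening at its end, in the units of the state.
- robot.get_obs(): the state, without advancing time (a new reading comes with each control period).
- robot.read_camera(name): name is "scene" or "top"; returns (picture, depth): 400x640x3 uint8, blue, green, red; 400x640 float32, m along the optical axis (not along the pixel's ray), 0 where there is no reading.
- robot.get_calibration(name): a dict with "intrinsics" (3x3 intrinsics, pixels), "R" (3x3) and "t" (3): a world point X has camera coordinates R X + t. Camera axes: x right, y down, z forward; pixel columns grow to the right and rows downward; lengths in m; the calibration is good to about 2 mm. A picture is of the moment at which its call begins. get_calibration takes no time and is no camera call.
- robot.finish_job(): hands the job in, once; it reports no verdict.
The state is a dict: "time": time; "q": joint angles; "dq": joint speeds; "effort": joint torques, N m; "ee_pos": TCP position; "orientation": TCP orientation; "ft_force": force on the tool from outside, world axes, zero at the start; "ft_torque": the same for the moment, N m; "gripper_width": finger opening in m.
Only numpy, scipy, OpenCV 4.12 (cv2) and the standard library are available. Lean on these libraries where they do the work, as an engineer would, in place of code of your own. Each camera call takes 0.05 s, during which the arm holds its last target.

## Task

Load the orbital shaker's clamp platform for the next run: set each of the two foil-capped flasks, the small beaker and the blue-capped bottle into the spring clamp of its own size, pushed right down onto the clamp's floor and left upright. Do not tip any of them over on the way, and leave the stack of culture dishes and the brown bottle standing where they are.

Things in the scene. Friction and masses are not known exactly. Their poses are not given: they have to be found in the camera images.
- small_flask_mid (a point): the smaller of two glass conical flasks with a silver foil cap; 74 mm across the base (widest 8 mm up), 184 mm tall, 0.3 kg. The point is its centre, half-way up (92 mm above the bottom); z is up its axis. The foil-covered neck, round, 120 to 178 mm above the bottom, is 34 mm wide at its lower end, 40 mm at the top; pinch it at 145 mm above the bottom (53 mm above the point)
- large_flask_mid (a point): the larger of two glass conical flasks with a silver foil cap; 82 mm across the base (widest 8 mm up), 211 mm tall, 0.3 kg. The point is its centre, half-way up (105.5 mm above the bottom); z is up its axis. The foil-covered neck, round, 139 to 205 mm above the bottom, is 34 mm wide at its lower end, 40 mm at the top; pinch it at 168 mm above the bottom (62.5 mm above the point)
- beaker_mid (a point): small clear plastic beaker, empty and open, straight-sided, 52 mm across the body and 55 mm at the rim, 71 mm tall, 0.06 kg, upright. The point is its centre, half-way up (35.5 mm above the bottom), on the axis; z is up. Grip it from above across the outside, from any side, best below the 2 mm lip at the rim (47 mm above the bottom)
- bottle_mid (a point): small white plastic bottle with a blue screw cap, 36 mm across, 75 mm tall, 0.05 kg, standing upright; straight-sided up to 50 mm above the bottom. The point is its centre, half-way up (37.5 mm above the bottom), on the axis; z is up. It can be gripped from above across the body, from any side
- clamp_small_flask_seat (a point): centre of the floor of the smaller flask's spring clamp (red arm tips) on the perforated shaker platform; the floor is 15 mm above the bench. Round it four sprung arms lean inward, then flare out; tips 48 mm above the floor, 86 mm apart across. A 74 mm base lowered on the axis spreads them and they close round it; it goes down to the floor under 3 to 5 N, most of it its own weight. z is up; fixed
- clamp_large_flask_seat (a point): centre of the floor of the larger flask's spring clamp (green arm tips) on the perforated shaker platform; the floor is 15 mm above the bench. Round it four sprung arms lean inward, then flare out; tips 48 mm above the floor, 95 mm apart across. A 82 mm base lowered on the axis spreads them and they close round it; it goes down to the floor under 3 to 5 N, most of it its own weight. z is up; fixed
- clamp_beaker_seat (a point): centre of the floor of the small beaker's spring clamp (yellow arm tips) on the perforated shaker platform; the floor is 15 mm above the bench. Round it four sprung arms lean inward, then flare out; tips 22 mm above the floor, 70 mm apart across. A 52 mm base lowered on the axis spreads them and they close round it; it goes down to the floor nearly without force. z is up; fixed
- clamp_bottle_seat (a point): centre of the floor of the blue-capped bottle's spring clamp (blue arm tips) on the perforated shaker platform; the floor is 15 mm above the bench. Round it four sprung arms lean inward, then flare out; tips 21 mm above the floor, 53 mm apart across. A 36 mm base lowered on the axis spreads them and they close round it; it goes down to the floor nearly without force. z is up; fixed
- dish_stack: bystander: stack of three cream culture dishes, 60 mm across, 45 mm tall, light, standing among the vessels; the point is the centre of its underside
- amber_bottle: bystander: brown bottle with a black cap, 64 mm across, 135 mm tall, standing behind the vessels; the point is the centre of its underside

How it is judged:
By the outcome, as a careful person would: the job done as asked, in the order asked, and still so for the second after the job is handed in, with the robot touching nothing.
It also fails if it takes over 144 s, if anything falls off the work surface, if the arm or the gripper's body presses on something with over 40 N, if the wrist force passes 120 N, or if a joint passes its speed limit or range.

## Working session

There is one attempt and no reset: what is moved stays moved. The work goes in short steps, Python scripts to look and compute and a tool call to move; the robot and the scene stay as the last step left them, time stands still between calls to the robot, and variables do not carry over. Pictures are saved under pics/ and viewed, and the job is handed in when it is done.

Besides the shell and the picture viewer there is one more tool, called after "Call:" as a command line: name --argument value ..., lists and objects as JSON in quotes. arm_command: Moves the arm, as the interface text tells. Shift numbers are shares of 150 mm and turn numbers shares of 1.5 rad, none past 1 either way. Its arguments: {"type":"object","properties":{"plan":{"type":"array","items":{"type":"array"}},"force":{"type":"number"}},"required":["plan"]}

```bash
ls; mkdir -p pics
python3 - <<'E'
from workcell import robot
import cv2,numpy as np
print(robot.get_obs(), robot.grasp_offset)
for n in("scene","top"):
    p,d=robot.read_camera(n); cv2.imwrite(f"pics/{n}0.png",p); np.savez(f"pics/{n}0.npz",p=p,d=d)
    c=robot.get_calibration(n); print(n,c)
E
```

```text
pics
{'time': 0.0, 'q': array([-1.42841392e+00,  3.13447384e-01,  1.49843185e+00, -3.41411928e-05,
        1.33099092e+00, -2.23380666e-01]), 'dq': array([ 0.00059865,  0.00015112, -0.00037967,  0.00192902, -0.00162912,
        0.00105   ]), 'effort': array([ 1.32915538e-03, -4.02211154e+01, -2.52271557e+01,  6.94495649e-02,
        3.52265022e-02, -1.16227802e-04]), 'ee_pos': array([ 0.18772709, -0.49002649,  0.23816438]), 'orientation': array([ 9.83322788e-01,  1.81867770e-01,  9.29571066e-06, -6.38894647e-04]), 'ft_force': array([ 0.60384116,  0.07836717, -0.68394932]), 'ft_torque': array([-0.00414234,  0.02213081,  0.03062105]), 'gripper_width': 0.08824468047698544} 0.0187
scene {'intrinsics': array([[487.62140503,   0.        , 313.91926279],
       [  0.        , 487.62140503, 196.61121741],
       [  0.        ,   0.        ,   1.        ]]), 'R': array([[ 0.88781152, -0.45976782,  0.0201064 ],
       [-0.2824108 , -0.57879045, -0.76501356],
       [ 0.36336601,  0.67350959, -0.64370023]]), 't': array([-0.52280041,  0.24593047,  1.29612706])}
top {'intrinsics': array([[422.38706303,   0.        , 317.4667556 ],
       [  0.        , 422.38706303, 202.25150818],
       [  0.        ,   0.        ,   1.        ]]), 'R': array([[ 1.62280335e-03, -9.99718367e-01, -2.36760239e-02],
       [-9.98833038e-01, -4.77628195e-04, -4.82942542e-02],
       [ 4.82693446e-02,  2.37267670e-02, -9.98552508e-01]]), 't': array([0.00842467, 0.60634066, 0.99441517])}
```

View pics/scene0.png

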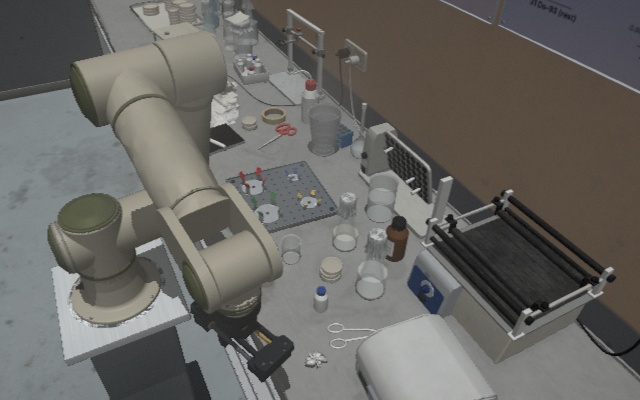

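View pics/top0.png

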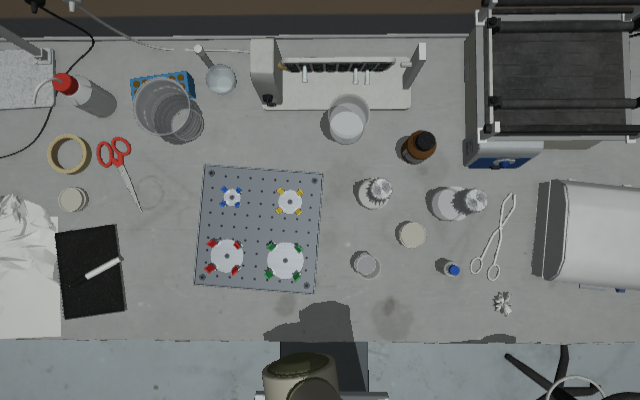

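```bash
cat > h.py <<'E'
import cv2,numpy as np
from workcell import robot
def ray(n,u,v,z):
    c=robot.get_calibration(n);K,R,t=c["intrinsics"],c["R"],c["t"]
    C=-R.T@t; d=R.T@np.linalg.inv(K)@np.array([u,v,1.]); s=(z-C[2])/d[2]; return C+s*d
def proj(n,X):
    c=robot.get_calibration(n);x=c["intrinsics"]@(c["R"]@np.array(X)+c["t"]);return x[:2]/x[2]
def cloud(n,d):
    c=robot.get_calibration(n);K,R,t=c["intrinsics"],c["R"],c["t"]
    v,u=np.mgrid[:d.shape[0],:d.shape[1]]
    P=np.stack([(u-K[0,2])/K[0,0]*d,(v-K[1,2])/K[1,1]*d,d],-1)-t
    return P@R
def shot(n,f,box,s):
    p,d=robot.read_camera(n); np.savez(f"pics/{f}.npz",p=p,d=d); crop(p,f,box,s); return p,d
def crop(p,f,box,s):
    x0,y0,x1,y1=box
    cv2.imwrite(f"pics/{f}.png",cv2.resize(p[y0:y1,x0:x1],None,fx=s,fy=s,interpolation=cv2.INTER_CUBIC))
E
python3 - <<'E'
from h import *
p=np.load("pics/top0.npz"); crop(p["p"],"t0a",(190,155,350,305),5);crop(p["p"],"t0b",(340,120,500,280),3.75*1)
p=np.load("pics/scene0.npz");crop(p["p"],"s0b",(210,150,440,320),3.4)
print([-(robot.get_calibration(n)["R"].T@robot.get_calibration(n)["t"]) for n in("top","scene")])
E
```

```text
[array([ 0.55761964, -0.01488235,  1.02245799]), array([ 0.06263313, -0.97097859,  1.03296906])]
```

View pics/t0a.png

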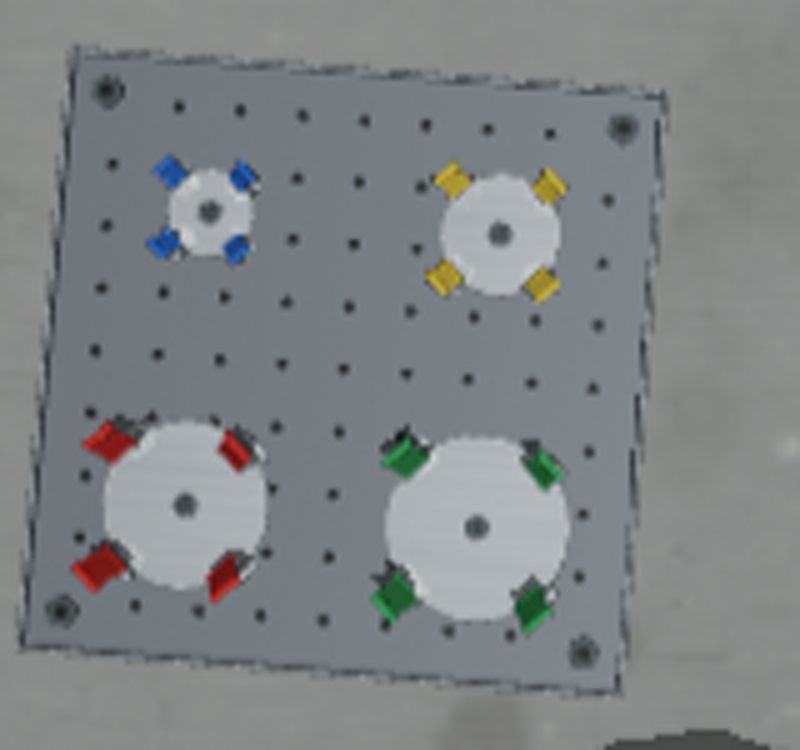

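View pics/t0b.png

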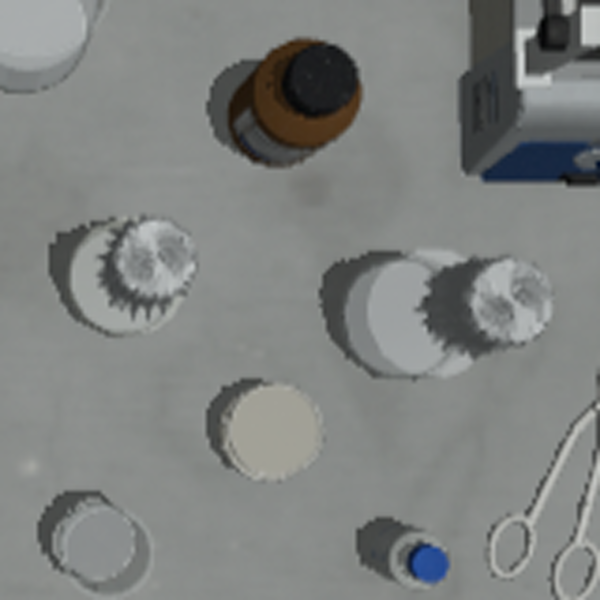

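View pics/s0b.png

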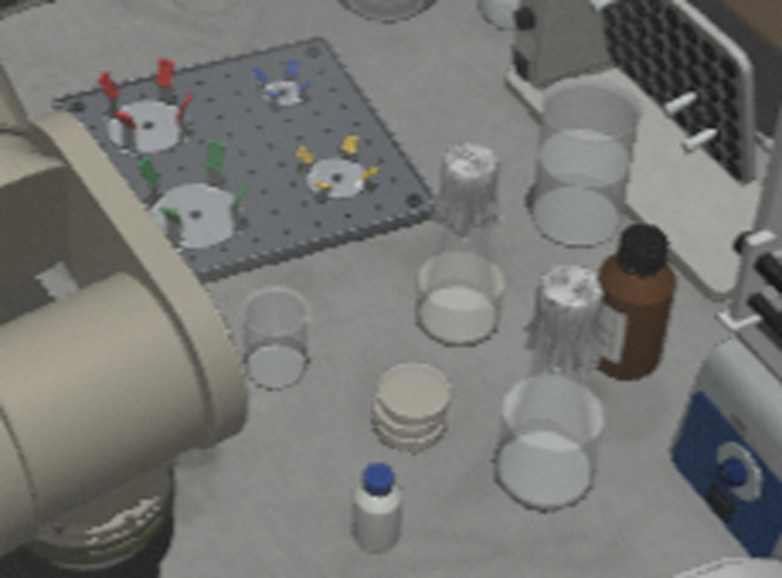

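Run:
```python
from h import *
np.set_printoptions(precision=4,suppress=True)
def c(x,y,x0,y0,s): return ((x+.5)/s-.5+x0,(y+.5)/s-.5+y0)
for n,x,y in(("blue",210,212),("yel",500,234.5),("red",185,505),("green",477,528)):
    print(n,ray("top",*c(x,y,190,155,5),.015))
for n,x,y,z in(("sf cap",154,258,.184),("sf base",118,277,.0),("lf cap",511,299,.211),("lf base",406,316,.0),("bk base",97,543,.0),("bk rim",107,548,.071),("bot cap",429,564,.075),("dish",272,431,.045),("amber",322,79,.135)):
    print(n,ray("top",*c(x,y,340,120,3.75),z))
def fit(P):
    A=np.c_[2*P[:,:2],np.ones(len(P))];s=np.linalg.lstsq(A,(P[:,:2]**2).sum(1),rcond=None)[0];return s[0],s[1],np.sqrt(s[2]+s[0]**2+s[1]**2)
for cam in("top","scene"):
    P=cloud(cam,np.load(f"pics/{cam}0.npz")["d"])
    for n,x,y,r,z0,z1 in(("sf",.60,-.14,.06,.12,.25),("lf",.575,-.31,.06,.14,.25),("bk",.43,-.125,.05,.01,.1),("bot",.43,-.31,.04,.01,.1),("dish",.5,-.225,.05,.03,.1),("amber",.7,-.25,.06,.03,.2)):
        Q=P[(np.hypot(P[...,0]-x,P[...,1]-y)<r)&(P[...,2]>z0)&(P[...,2]<z1)]
        if len(Q)>5: 
            T=Q[Q[:,2]>Q[:,2].max()-.006]
            print(cam,n,len(Q),Q.min(0),Q.max(0),"top",len(T),T.mean(0),fit(Q))
```

```text
blue [0.6188 0.2154 0.015 ]
yel [0.6081 0.0758 0.015 ]
red [0.4788 0.2257 0.015 ]
green [0.4684 0.086  0.015 ]
sf cap [ 0.6257 -0.1204  0.184 ]
sf base [ 0.6283 -0.1203  0.    ]
lf cap [ 0.6025 -0.2979  0.211 ]
lf base [ 0.6032 -0.3045  0.    ]
bk base [ 0.4577 -0.1062  0.    ]
bk rim [ 0.4617 -0.1058  0.071 ]
bot cap [ 0.4534 -0.2948  0.075 ]
dish [ 0.5307 -0.2093  0.045 ]
amber [ 0.7304 -0.2212  0.135 ]
top sf 512 [ 0.5952 -0.1448  0.1215] [ 0.6546 -0.0948  0.1858] top 229 [ 0.6256 -0.1214  0.1815] (np.float64(0.6233783349670309), np.float64(-0.1192920889334135), np.float64(0.01760533490751648))
top lf 736 [ 0.5739 -0.3203  0.1416] [ 0.6293 -0.2678  0.212 ] top 331 [ 0.6014 -0.2987  0.2081] (np.float64(0.6006133830627725), np.float64(-0.294950451689759), np.float64(0.01821281979863774))
top bk 166 [ 0.4321 -0.1325  0.0113] [ 0.4791 -0.0808  0.0741] top 56 [ 0.4475 -0.1136  0.0707] (np.float64(0.45902676264568903), np.float64(-0.10548080292116904), np.float64(0.02540436916205661))
top bot 192 [ 0.4371 -0.3133  0.0135] [ 0.4689 -0.2765  0.0781] top 80 [ 0.4528 -0.295   0.0753] (np.fl
[... 990 characters left out ...]
float64(0.45841077817152703), np.float64(-0.10546624054457801), np.float64(0.025009939444860164))
scene bot 292 [ 0.4349 -0.3144  0.0103] [ 0.4692 -0.2818  0.08  ] top 43 [ 0.4525 -0.2953  0.0765] (np.float64(0.45096930016885517), np.float64(-0.29846847345595406), np.float64(0.012434050487273758))
scene dish 291 [ 0.4997 -0.2412  0.0304] [ 0.5496 -0.1842  0.0523] top 117 [ 0.5249 -0.2121  0.0478] (np.float64(0.5247495452414351), np.float64(-0.21525900132690207), np.float64(0.019937564303322153))
scene amber 719 [ 0.6958 -0.2556  0.0301] [ 0.7581 -0.1976  0.1419] top 63 [ 0.7296 -0.2223  0.1377] (np.float64(0.724470788219455), np.float64(-0.2296913940072095), np.float64(0.020439962917540855))
```

Call:
arm_command --plan '[[[0.252,0.186,0],[0,0,-0.098],-1],[[0.252,0.186,0],[0,0,-0.098],-1],[[0.252,0.186,0],[0,0,-0.098],-1],[[0.252,0.186,0],[0,0,0],-1],[[0.252,0.186,0],[0,0,0],-1],[[0.252,0.186,0],[0,0,0],-1],[[0.252,0.186,0],[0,0,0],-1],[[0,0,0],[0,0,0],-1]]' --force 15

```text
time: 0.9
ee_pos: [0.4486, -0.2971, 0.2383]
orientation: [1.0, -0.021, 0.0, -0.001]
ft_force: [-0.6, -0.7, 1.1]
gripper_width: 0.0881
```

Run:
```python
from h import *
np.set_printoptions(precision=4,suppress=True)
# clamp seats seen by scene0
for n,x,y in(("red",148,125),("green",196,214),("blue",283,93),("yel",337,178)):
    print(n,ray("scene",(x+.5)/3.4-.5+210,(y+.5)/3.4-.5+150,.015))
```

```text
red [0.4805 0.229  0.015 ]
green [0.4713 0.0892 0.015 ]
blue [0.6206 0.2175 0.015 ]
yel [0.6101 0.0776 0.015 ]
```

Call:
arm_command --plan '[[[0,0,-0.3],[0,0,0],-1],[[0,0,-0.3],[0,0,0],-1],[[0,0,-0.3],[0,0,0],-1],[[0,0,-0.3],[0,0,0],-1],[[0,0,-0.22],[0,0,0],-1],[[0,0,0],[0,0,0],-1],[[0,0,0],[0,0,0],-1]]'

```text
time: 1.6
ee_pos: [0.4455, -0.3011, 0.0265]
orientation: [1.0, -0.024, 0.0, 0.0]
ft_force: [0.2, 0.1, 0.6]
gripper_width: 0.0881
```

Call:
arm_command --plan '[[[0.048,0.04,-0.01],[0,0,-0.02],-1],[[0,0,0],[0,0,0],-1],[[0,0,0],[0,0,0],-1]]'

```text
time: 1.9
ee_pos: [0.4532, -0.2952, 0.0259]
orientation: [0.999, -0.038, 0.001, 0.001]
ft_force: [0.1, -0.3, 0.0]
gripper_width: 0.0879
```

Run:
```python
from h import *
shot("top","t1",(380,180,520,300),5)
shot("scene","s1",(230,200,400,360),4)
```

```text
(no output)
```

View pics/t1.png

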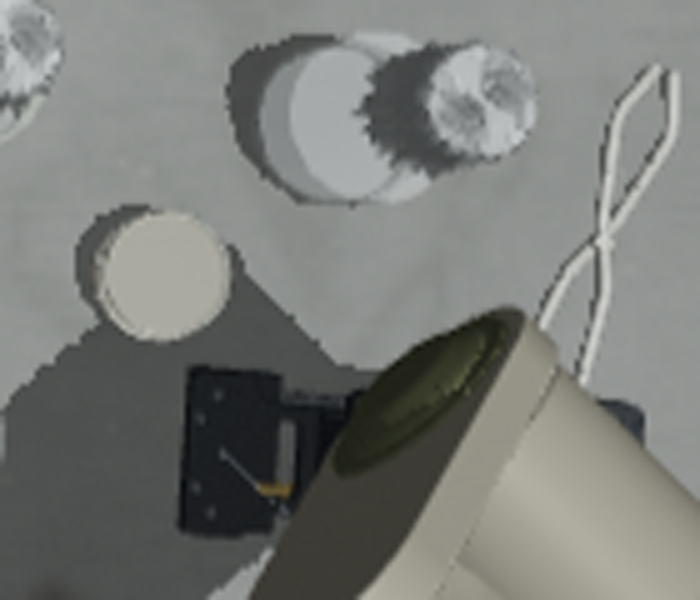

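View pics/s1.png

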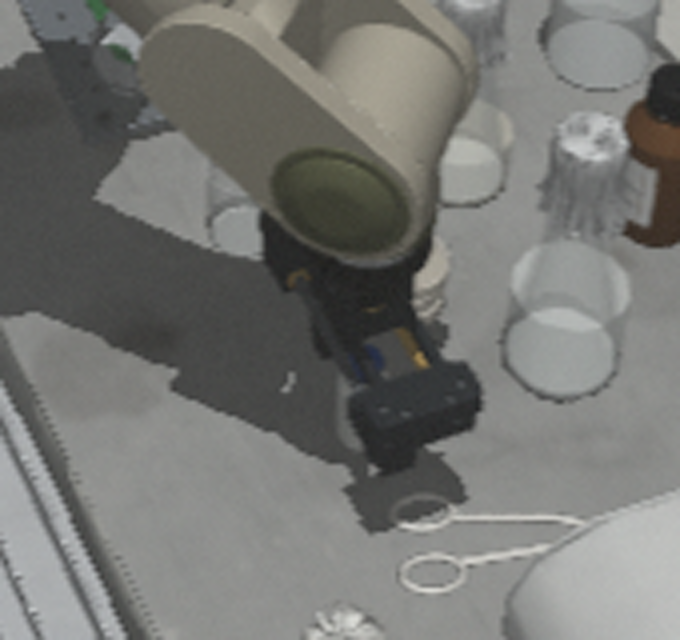

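The top view shows the gripper at (440, 270) full frame clear of dishes and flask; the scene view shows the blue cap between the fingers. Closing.

Call:
arm_command --plan '[[[0,0,0],[0,0,0],1],[[0,0,0],[0,0,0],1],[[0,0,0],[0,0,0],1],[[0,0,0],[0,0,0],1],[[0,0,0],[0,0,0],1],[[0,0,0],[0,0,0],1]]' --force 12

```text
time: 2.6
ee_pos: [0.4528, -0.2944, 0.0242]
orientation: [0.999, -0.039, -0.0, -0.0]
ft_force: [-1.0, -0.8, 0.2]
gripper_width: 0.0424
```

Call:
arm_command --plan '[[[0,0,0],[0,0,0],1],[[0,0,0],[0,0,0],1],[[0,0,0.1],[0,0,0],1],[[0,0,0.25],[0,0,0],1],[[0,0,0.3],[0,0,0],1],[[0,0,0.3],[0,0,0],1],[[0,0.1,0.3],[0,0,0],1],[[0,0.2,0.25],[0,0,0],1]]'

```text
time: 3.4
ee_pos: [0.4526, -0.25, 0.2515]
orientation: [0.999, -0.04, 0.001, 0.001]
ft_force: [-0.2, 1.0, -0.8]
gripper_width: 0.0354
```

Call:
arm_command --plan '[[[0.1,0.28,0],[0,0,0],1],[[0.1,0.28,0],[0,0,0],1],[[0.1,0.28,0],[0,0,0],1],[[0.1,0.28,0],[0,0,0],1],[[0.1,0.28,0],[0,0,0],1],[[0.1,0.28,0],[0,0,0],1],[[0.1,0.28,0],[0,0,0],1],[[0.1,0.28,0],[0,0,0],1]]'

```text
time: 4.2
ee_pos: [0.573, 0.0885, 0.2492]
orientation: [0.999, -0.039, -0.0, 0.0]
ft_force: [0.4, -1.0, 0.4]
gripper_width: 0.0355
```

Call:
arm_command --plan '[[[0.1,0.28,-0.1],[0,0,0],1],[[0.1,0.28,-0.1],[0,0,0],1],[[0.05,0.2,-0.2],[0,0,0],1],[[0,0,-0.2],[0,0,0],1],[[0,0,-0.2],[0,0,0],1],[[0,0,0],[0,0,0],1],[[0,0,0],[0,0,0],1]]'

```text
time: 4.9
ee_pos: [0.6105, 0.2005, 0.13]
orientation: [0.999, -0.039, 0.0, -0.0]
ft_force: [-0.1, 0.5, 0.6]
gripper_width: 0.036
```

Call:
arm_command --plan '[[[0.061,0.107,0],[0,0,0],1],[[0,0,-0.15],[0,0,0],1],[[0,0,-0.15],[0,0,0],1],[[0,0,0],[0,0,0],1],[[0,0,0],[0,0,0],1]]'

```text
time: 5.4
ee_pos: [0.6203, 0.2165, 0.0863]
orientation: [0.999, -0.039, 0.001, -0.0]
ft_force: [0.7, -0.6, -0.4]
gripper_width: 0.0355
```

Run:
```python
from h import *
shot("top","t2",(180,140,340,300),3.75)
shot("scene","s2",(210,140,350,240),5)
```

```text
(no output)
```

View pics/t2.png

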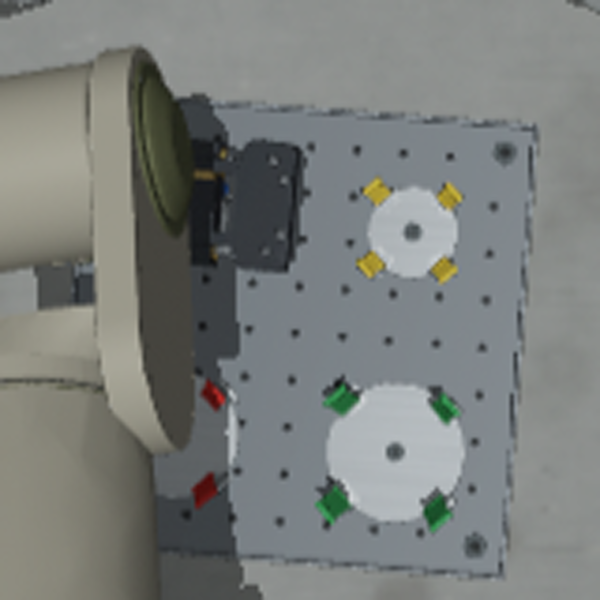

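View pics/s2.png

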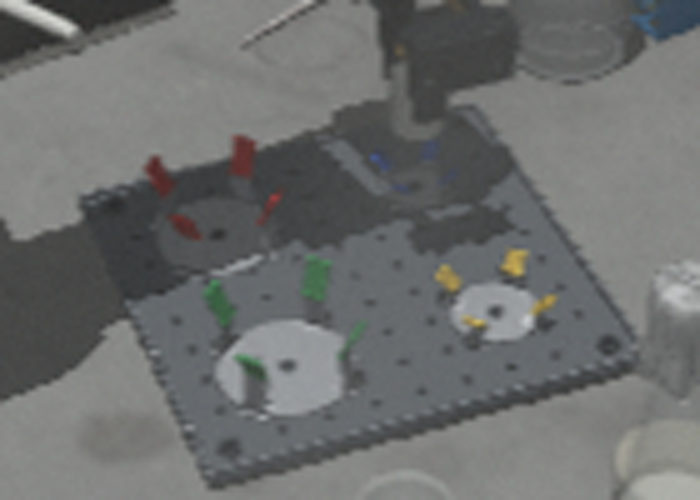

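The bottle hangs centred over the blue clamp (scene crop (415,130) above (410,178)). Lower it.

Call:
arm_command --plan '[[[0,0,-0.08],[0,0,0],1],[[0,0,-0.08],[0,0,0],1],[[0,0,-0.08],[0,0,0],1],[[0,0,-0.06],[0,0,0],1],[[0,0,0],[0,0,0],1],[[0,0,0],[0,0,0],1]]'

```text
time: 6.1
ee_pos: [0.6193, 0.2166, 0.0387]
orientation: [0.999, -0.039, -0.0, 0.0]
ft_force: [-0.0, -0.7, -0.2]
gripper_width: 0.0356
```

Call:
arm_command --plan '[[[0,0,-0.015],[0,0,0],1],[[0,0,0],[0,0,0],1],[[0,0,0],[0,0,0],1]]'

```text
time: 6.4
ee_pos: [0.6196, 0.2167, 0.0372]
orientation: [0.999, -0.039, 0.0, -0.0]
ft_force: [0.5, -0.4, 0.9]
gripper_width: 0.0351
```

Call:
arm_command --plan '[[[0,0,-0.015],[0,0,0],1],[[0,0,0],[0,0,0],1],[[0,0,0],[0,0,0],1]]'

```text
time: 6.7
ee_pos: [0.6202, 0.2167, 0.0365]
orientation: [0.999, -0.039, 0.001, -0.0]
ft_force: [-2.7, -0.5, 11.3]
gripper_width: 0.0355
```

Call:
arm_command --plan '[[[0,0,0],[0,0,0],0],[[0,0,0],[0,0,0],-0.5],[[0,0,0],[0,0,0],-0.5],[[0,0,0],[0,0,0],-0.5],[[0,0,0],[0,0,0],-0.5],[[0,0,0.1],[0,0,0],-0.5],[[0,0,0.2],[0,0,0],-0.5],[[0,0,0.3],[0,0,0],-0.8]]'

```text
time: 7.5
ee_pos: [0.6184, 0.2164, 0.1248]
orientation: [0.999, -0.039, -0.002, 0.0]
ft_force: [1.4, -0.2, 0.1]
gripper_width: 0.072
```

Call:
arm_command --plan '[[[0,0,0.3],[0,0,0],-1],[[-0.1,-0.27,0.3],[0,0,0],-1],[[-0.1,-0.3,0],[0,0,0],-1],[[-0.1,-0.3,0],[0,0,0],-1],[[-0.1,-0.3,0],[0,0,0],-1],[[-0.1,-0.3,0],[0,0,0],-1],[[-0.15,-0.28,0],[0,0,0],-1],[[-0.2,-0.2,0],[0,0,0],-1]]'

```text
time: 8.3
ee_pos: [0.4942, -0.0701, 0.2068]
orientation: [0.999, -0.039, 0.001, 0.0]
ft_force: [0.6, -0.8, 0.9]
gripper_width: 0.0881
```

Run:
```python
from h import *
print(robot.get_obs()["ee_pos"])
shot("top","t3",(180,140,340,300),3.75)
shot("scene","s3",(210,140,350,240),5)
```

```text
[ 0.49418413 -0.07014302  0.20683061]
```

View pics/t3.png

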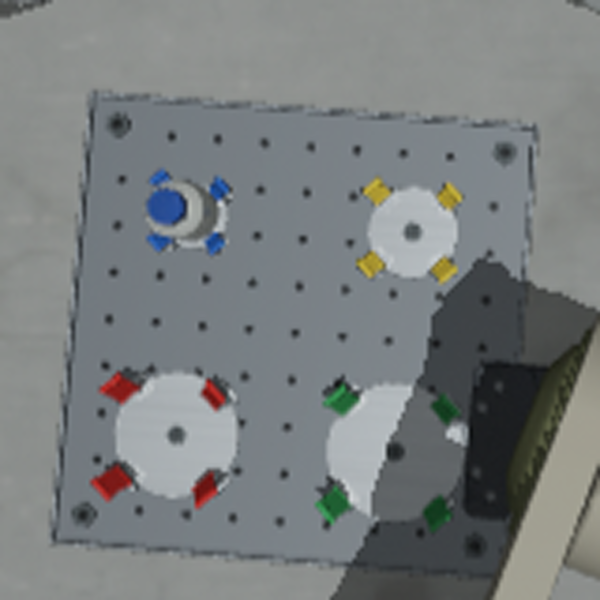

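View pics/s3.png

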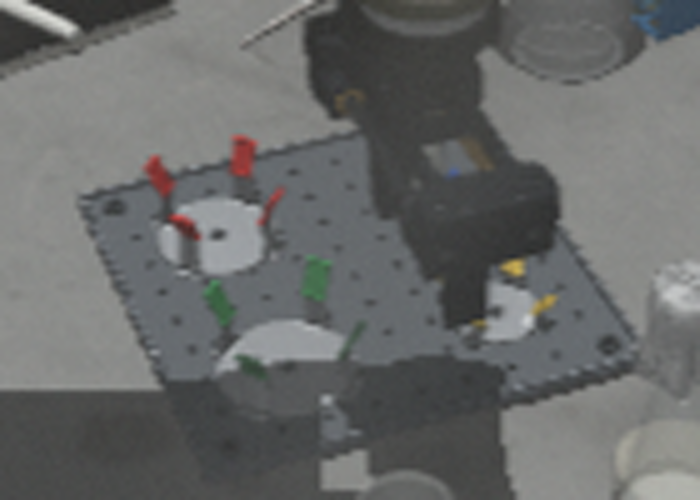

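The bottle stands in the blue clamp (cap at top crop (167,207)). Next the beaker.

Call:
arm_command --plan '[[[-0.2,-0.2,0],[0,0,0],-1],[[0,0,-0.2],[0,0,0],-1],[[0,0,-0.2],[0,0,0],-1],[[0,0,-0.2],[0,0,0],-1],[[0,0,0],[0,0,0],-1],[[0,0,0],[0,0,0],-1]]'

```text
time: 9.0
ee_pos: [0.4656, -0.0978, 0.117]
orientation: [0.999, -0.039, 0.0, 0.0]
ft_force: [-0.1, -0.9, 0.0]
gripper_width: 0.0881
```

Call:
arm_command --plan '[[[-0.043,-0.051,0],[0,0,0],-1],[[0,0,-0.2],[0,0,0],-1],[[0,0,-0.2],[0,0,0],-1],[[0,0,-0.19],[0,0,0],-1],[[0,0,0],[0,0,0],-1],[[0,0,0],[0,0,0],-1]]'

```text
time: 9.6
ee_pos: [0.4591, -0.1061, 0.0288]
orientation: [0.999, -0.039, 0.001, 0.0]
ft_force: [-0.1, 0.5, 0.3]
gripper_width: 0.0878
```

Call:
arm_command --plan '[[[0,0,0],[0,0,0],1],[[0,0,0],[0,0,0],1],[[0,0,0],[0,0,0],1],[[0,0,0],[0,0,0],1],[[0,0,0],[0,0,0],1],[[0,0,0],[0,0,0],1],[[0,0,0],[0,0,0],1]]' --force 8

```text
time: 10.3
ee_pos: [0.4587, -0.1057, 0.0276]
orientation: [0.999, -0.039, 0.0, 0.0]
ft_force: [-1.1, -0.4, 3.5]
gripper_width: 0.0538
```

Call:
arm_command --plan '[[[0,0,0],[0,0,0],1],[[0,0,0.1],[0,0,0],1],[[0,0,0.2],[0,0,0],1],[[0,0,0.25],[0,0,0],1],[[0,0.1,0.25],[0,0,0],1],[[0,0.2,0.1],[0,0,0],1],[[0,0.2,0],[0,0,0],1],[[0.05,0.2,0],[0,0,0],1]]'

```text
time: 11.1
ee_pos: [0.4654, 0.0007, 0.1625]
orientation: [0.999, -0.039, -0.0, -0.0]
ft_force: [0.8, -0.6, -0.3]
gripper_width: 0.0541
```

Call:
arm_command --plan '[[[0.15,0.2,0],[0,0,0],1],[[0.2,0.2,0],[0,0,0],1],[[0.2,0.12,0],[0,0,0],1],[[0.2,0,0],[0,0,0],1],[[0.2,0,0],[0,0,0],1],[[0,0,0],[0,0,0],1],[[0,0,0],[0,0,0],1]]'

```text
time: 11.8
ee_pos: [0.6079, 0.0776, 0.1613]
orientation: [0.999, -0.039, -0.001, -0.0]
ft_force: [-1.1, -0.5, -0.9]
gripper_width: 0.0538
```

Call:
arm_command --plan '[[[0.006,-0.005,-0.18],[0,0,0],1],[[0,0,-0.18],[0,0,0],1],[[0,0,-0.18],[0,0,0],1],[[0,0,0],[0,0,0],1],[[0,0,0],[0,0,0],1]]'

```text
time: 12.3
ee_pos: [0.609, 0.0767, 0.0822]
orientation: [0.999, -0.039, 0.0, -0.0]
ft_force: [0.8, 0.0, -0.8]
gripper_width: 0.0541
```

Run:
```python
from h import *
print(robot.get_obs()["ee_pos"])
shot("scene","s4",(240,140,380,240),5)
```

```text
[0.60902297 0.07674083 0.08220314]
```

View pics/s4.png

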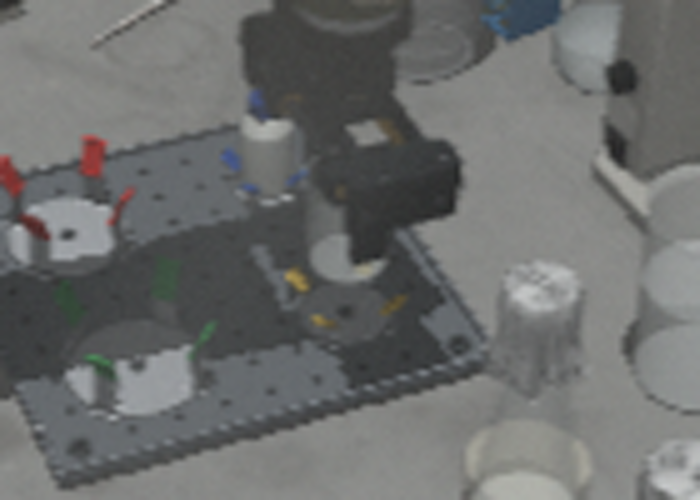

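The beaker base (crop (345,258)) is centred over the yellow clamp (345,312). The bottle also sits upright in the blue one. Lower.

Call:
arm_command --plan '[[[0,0,-0.08],[0,0,0],1],[[0,0,-0.08],[0,0,0],1],[[0,0,-0.08],[0,0,0],1],[[0,0,-0.03],[0,0,0],1],[[0,0,0],[0,0,0],1],[[0,0,0],[0,0,0],1]]'

```text
time: 12.95
ee_pos: [0.6091, 0.0767, 0.0402]
orientation: [0.999, -0.039, -0.001, 0.0]
ft_force: [-1.3, -0.1, 0.2]
gripper_width: 0.054
```

Call:
arm_command --plan '[[[0,0,-0.01],[0,0,0],1],[[0,0,0],[0,0,0],1],[[0,0,0],[0,0,0],1]]'

```text
time: 13.25
ee_pos: [0.6097, 0.0766, 0.0397]
orientation: [0.999, -0.039, 0.001, 0.0]
ft_force: [1.3, 0.3, 4.3]
gripper_width: 0.0542
```

Call:
arm_command --plan '[[[0,0,-0.01],[0,0,0],1],[[0,0,0],[0,0,0],1],[[0,0,0],[0,0,0],1]]'

```text
time: 13.55
ee_pos: [0.6104, 0.0769, 0.039]
orientation: [0.999, -0.039, 0.002, -0.0]
ft_force: [1.6, 2.1, 7.7]
gripper_width: 0.0538
```

Call:
arm_command --plan '[[[0,0,0],[0,0,0],-1],[[0,0,0],[0,0,0],-1],[[0,0,0],[0,0,0],-1],[[0,0,0],[0,0,0],-1],[[0,0,0],[0,0,0],-1],[[0,0,0.15],[0,0,0],-1],[[0,0,0.3],[0,0,0],-1],[[0,0,0.3],[0,0,0],-1]]'

```text
time: 14.35
ee_pos: [0.6089, 0.0767, 0.1512]
orientation: [0.999, -0.039, -0.001, -0.0]
ft_force: [0.7, -0.4, 0.7]
gripper_width: 0.0881
```

Call:
arm_command --plan '[[[0,0,0.3],[0,0,0],-1],[[0,0,0.3],[0,0,0],-1],[[0,-0.26,0],[0,0,0],-1],[[0.03,-0.27,0],[0,0,0],-1],[[0.03,-0.27,0],[0,0,0],-1],[[0.03,-0.27,0],[0,0,0],-1],[[0.02,-0.26,0],[0,0,0],-1],[[0,0,0],[0,0,0],-1]]'

```text
time: 15.15
ee_pos: [0.6256, -0.1272, 0.2396]
orientation: [0.999, -0.041, -0.0, 0.0]
ft_force: [0.2, 1.0, -0.5]
gripper_width: 0.088
```

Run:
```python
from h import *
print(robot.get_obs()["ee_pos"])
shot("top","t5",(180,140,420,300),3)
shot("scene","s5",(240,140,440,280),4)
```

```text
[ 0.62556632 -0.1271916   0.23955103]
```

View pics/t5.png

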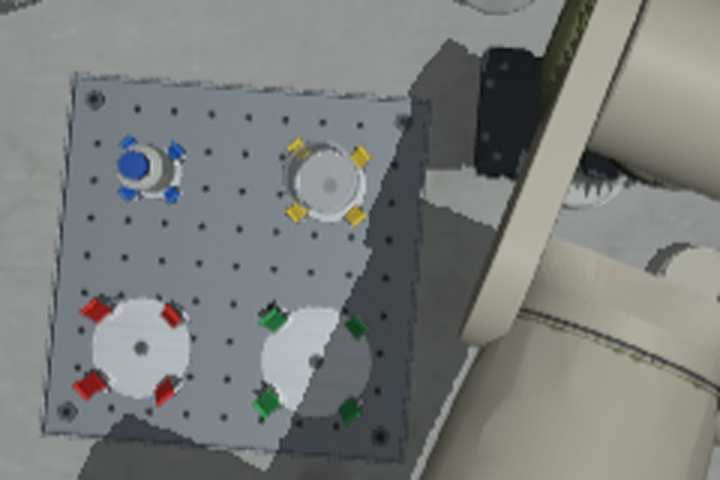

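View pics/s5.png

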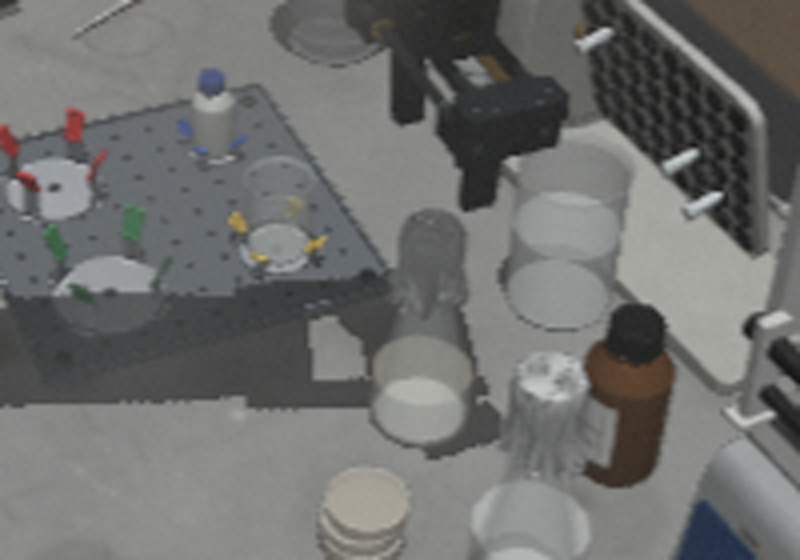

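Bottle and beaker stand upright in their clamps (scene crop (213,120) and (278,215)); gripper above the small flask (433,250). Descend.

Call:
arm_command --plan '[[[0,0.034,0],[0,0,0],-1],[[0,0,-0.15],[0,0,0],-1],[[0,0,-0.2],[0,0,0],-1],[[0,0,-0.2],[0,0,0],-1],[[0,0,-0.19],[0,0,0],-1],[[0,0,0],[0,0,0],-1],[[0,0,0],[0,0,0],-1]]'

```text
time: 15.95
ee_pos: [0.6262, -0.1166, 0.1304]
orientation: [0.999, -0.038, 0.0, 0.0]
ft_force: [0.5, -0.2, 0.3]
gripper_width: 0.088
```

Call:
arm_command --plan '[[[-0.007,-0.036,-0.02],[0,0,0],-1],[[0,0,0],[0,0,0],0],[[0,0,0],[0,0,0],0],[[0,0,0],[0,0,0],0],[[0,0,0],[0,0,0],0],[[0,0,0],[0,0,0],0]]'

```text
time: 16.55
ee_pos: [0.6248, -0.1231, 0.1264]
orientation: [0.999, -0.039, 0.0, 0.0]
ft_force: [0.2, 0.6, -0.7]
gripper_width: 0.0501
```

Call:
arm_command --plan '[[[0,0,0],[0,0,0],0.1],[[0,0,0],[0,0,0],0.2],[[0,0,0],[0,0,0],1],[[0,0,0],[0,0,0],1],[[0,0,0],[0,0,0],1],[[0,0,0],[0,0,0],1]]' --force 25

```text
time: 17.15
ee_pos: [0.6248, -0.1231, 0.1263]
orientation: [0.999, -0.039, 0.0, -0.0]
ft_force: [-0.4, 1.9, 0.3]
gripper_width: 0.0363
```

Call:
arm_command --plan '[[[0,0,0.05],[0,0,0],1],[[0,0,0.12],[0,0,0],1],[[0,0,0.2],[0,0,0],1],[[0,0,0.2],[0,0,0],1],[[0,0,0.2],[0,0,0],1],[[0,0.03,0.12],[0,0,0],1],[[-0.03,0.06,0.04],[0,0,0],1],[[-0.05,0.12,0],[0,0,0],1]]'

```text
time: 17.95
ee_pos: [0.6125, -0.0917, 0.2659]
orientation: [0.999, -0.039, 0.0, 0.0]
ft_force: [0.5, 0.1, -2.4]
gripper_width: 0.0364
```

Call:
arm_command --plan '[[[-0.08,0.18,0],[0,0,0],1],[[-0.08,0.18,0],[0,0,0],1],[[-0.08,0.18,0],[0,0,0],1],[[-0.08,0.18,0],[0,0,0],1],[[-0.08,0.18,0],[0,0,0],1],[[-0.08,0.18,0],[0,0,0],1],[[-0.08,0.18,0],[0,0,0],1],[[-0.08,0.18,0],[0,0,0],1]]'

```text
time: 18.75
ee_pos: [0.5153, 0.1257, 0.2649]
orientation: [0.999, -0.039, -0.001, 0.0]
ft_force: [0.1, -0.3, -2.7]
gripper_width: 0.0362
```

Call:
arm_command --plan '[[[-0.08,0.18,0],[0,0,0],1],[[-0.06,0.18,0],[0,0,0],1],[[-0.04,0.15,0],[0,0,0],1],[[-0.02,0.08,0],[0,0,0],1],[[0,0,-0.05],[0,0,0],1],[[0,0,0],[0,0,0],1],[[0,0,0],[0,0,0],1]]'

```text
time: 19.45
ee_pos: [0.487, 0.2119, 0.2578]
orientation: [0.999, -0.039, -0.0, 0.0]
ft_force: [-1.3, -0.1, -2.5]
gripper_width: 0.0365
```

Call:
arm_command --plan '[[[-0.049,0.103,0],[0,0,0],1],[[0,0,-0.1],[0,0,0],1],[[0,0,-0.15],[0,0,0],1],[[0,0,-0.1],[0,0,0],1],[[0,0,0],[0,0,0],1],[[0,0,0],[0,0,0],1]]'

```text
time: 20.05
ee_pos: [0.4799, 0.2279, 0.2064]
orientation: [0.999, -0.039, 0.0, -0.0]
ft_force: [0.9, -0.3, -2.1]
gripper_width: 0.0361
```

Run:
```python
from h import *
print(robot.get_obs()["ee_pos"])
shot("top","t6",(180,140,340,300),3.75)
shot("scene","s6",(210,100,350,240),4)
```

```text
[0.47989996 0.22786409 0.20635945]
```

View pics/t6.png

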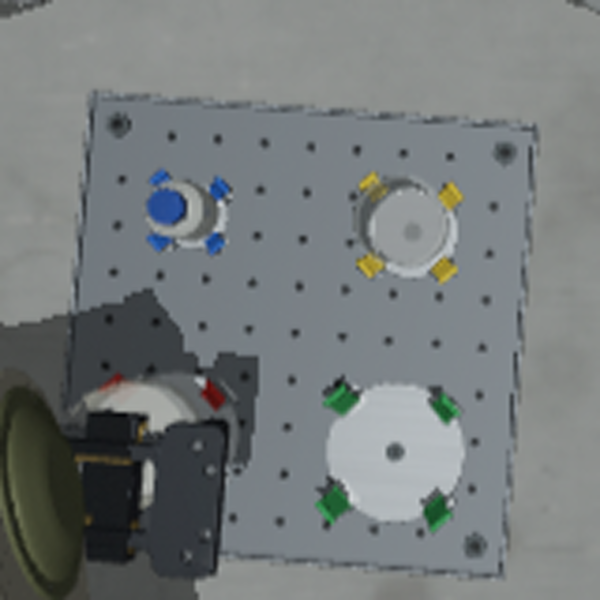

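View pics/s6.png

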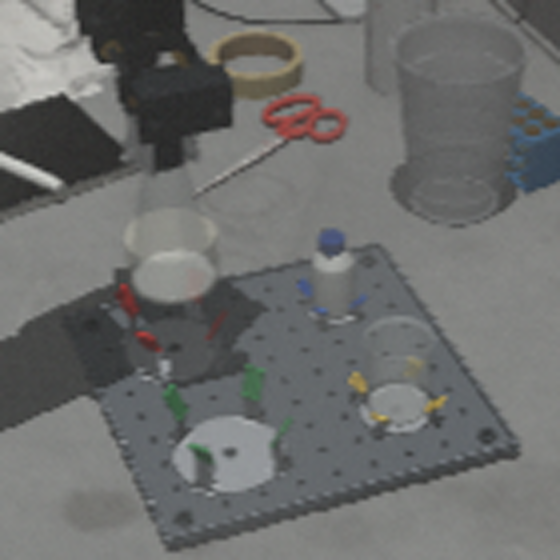

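Flask base (scene crop (175,278)) hangs over the red clamp hub (174,346), centred. Lower.

Call:
arm_command --plan '[[[0,0,-0.08],[0,0,0],1],[[0,0,-0.06],[0,0,0],1],[[0,0,-0.06],[0,0,0],1],[[0,0,-0.06],[0,0,0],1],[[0,0,-0.05],[0,0,0],1],[[0,0,0],[0,0,0],1],[[0,0,0],[0,0,0],1]]'

```text
time: 20.85
ee_pos: [0.4794, 0.2284, 0.1592]
orientation: [0.999, -0.039, -0.0, 0.0]
ft_force: [-0.3, -0.7, -3.5]
gripper_width: 0.0361
```

Call:
arm_command --plan '[[[0,0,-0.04],[0,0,0],1],[[0,0,-0.03],[0,0,0],1],[[0,0,-0.03],[0,0,0],1],[[0,0,0],[0,0,0],1],[[0,0,0],[0,0,0],1]]'

```text
time: 21.35
ee_pos: [0.4794, 0.2283, 0.1442]
orientation: [0.999, -0.039, -0.0, 0.0]
ft_force: [-0.8, -2.2, -2.4]
gripper_width: 0.0362
```

Call:
arm_command --plan '[[[0,0,-0.015],[0,0,0],1],[[0,0,-0.01],[0,0,0],1],[[0,0,0],[0,0,0],1],[[0,0,0],[0,0,0],1]]'

```text
time: 21.75
ee_pos: [0.4799, 0.2285, 0.1415]
orientation: [0.999, -0.039, 0.001, -0.0]
ft_force: [-1.6, -1.2, 5.6]
gripper_width: 0.0362
```

Call:
arm_command --plan '[[[0,0,-0.01],[0,0,0],1],[[0,0,0],[0,0,0],1],[[0,0,0],[0,0,0],1]]'

```text
time: 22.05
ee_pos: [0.4807, 0.2286, 0.1414]
orientation: [0.999, -0.039, 0.002, -0.001]
ft_force: [-2.3, -2.0, 15.1]
gripper_width: 0.0366
```

Call:
arm_command --plan '[[[0,0,0],[0,0,0],0],[[0,0,0],[0,0,0],-0.5],[[0,0,0],[0,0,0],-1],[[0,0,0],[0,0,0],-1],[[0,0,0],[0,0,0],-1],[[0,0,0],[0,0,0],-1],[[0,0,0.1],[0,0,0],-1],[[0,0,0.25],[0,0,0],-1]]'

```text
time: 22.85
ee_pos: [0.4781, 0.228, 0.1897]
orientation: [0.999, -0.039, -0.003, 0.001]
ft_force: [-0.3, 0.1, -0.0]
gripper_width: 0.0877
```

Call:
arm_command --plan '[[[0,0,0.3],[0,0,0],-1],[[0,0,0.25],[0,0,0],-1],[[0.02,-0.3,0.1],[0,0,0],-1],[[0.07,-0.32,0],[0,0,0],-1],[[0.07,-0.32,0],[0,0,0],-1],[[0.07,-0.32,0],[0,0,0],-1],[[0.07,-0.32,0],[0,0,0],-1],[[0.07,-0.32,0],[0,0,0],-1]]'

```text
time: 23.65
ee_pos: [0.535, -0.0587, 0.2892]
orientation: [0.999, -0.039, 0.0, -0.0]
ft_force: [-0.0, 0.7, 0.4]
gripper_width: 0.0878
```

Run:
```python
from h import *
print(robot.get_obs()["ee_pos"])
shot("top","t7",(180,140,500,300),2.5)
shot("scene","s7",(210,100,430,320),2.7)
```

```text
[ 0.53498981 -0.0586756   0.28915237]
```

View pics/t7.png

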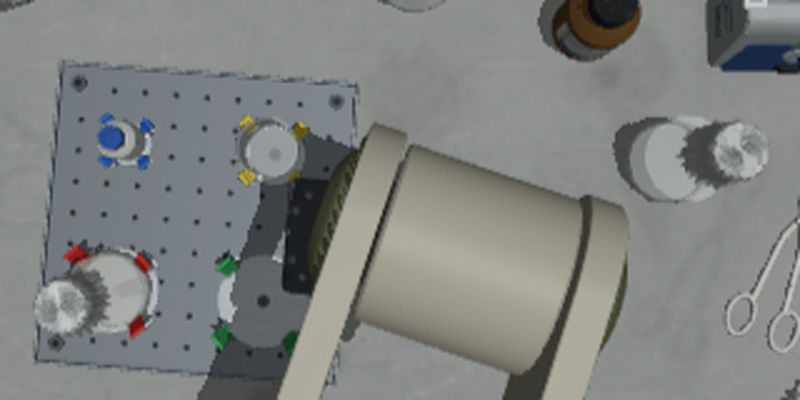

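View pics/s7.png

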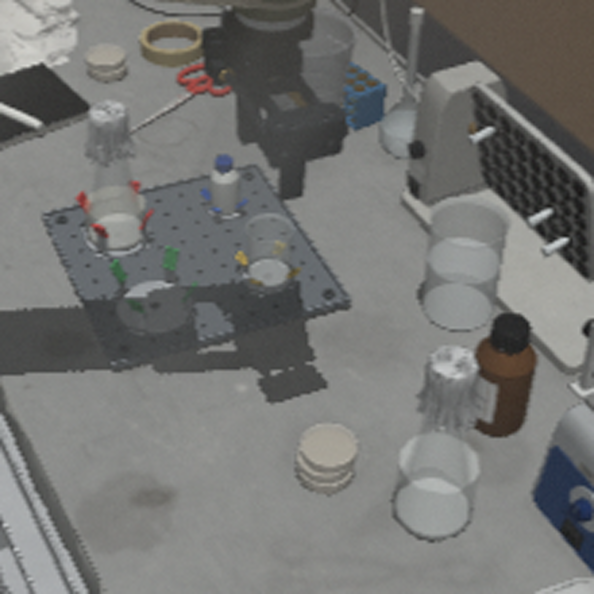

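Small flask stands in the red clamp (scene crop (117,175)). On to the large flask.

Call:
arm_command --plan '[[[0.07,-0.28,0],[0,0,0],-1],[[0.07,-0.28,0],[0,0,0],-1],[[0.07,-0.28,0],[0,0,0],-1],[[0.07,-0.28,0],[0,0,0],-1],[[0.07,-0.24,0],[0,0,0],-1],[[0.05,-0.14,-0.15],[0,0,0],-1],[[0,0,0],[0,0,0],-1],[[0,0,0],[0,0,0],-1]]'

```text
time: 24.55
ee_pos: [0.595, -0.2808, 0.2663]
orientation: [0.999, -0.039, -0.0, -0.0]
ft_force: [-0.2, -0.3, 0.9]
gripper_width: 0.0878
```

Call:
arm_command --plan '[[[0.04,-0.122,0],[0,0,0],-1],[[0,0,-0.1],[0,0,0],-1],[[0,0,-0.1],[0,0,0],-1],[[0,0,0],[0,0,0],-1],[[0,0,0],[0,0,0],-1]]'

```text
time: 25.05
ee_pos: [0.6013, -0.2989, 0.2382]
orientation: [0.999, -0.038, 0.001, 0.0]
ft_force: [-0.0, -0.8, -0.2]
gripper_width: 0.0883
```

Run:
```python
from h import *
print(robot.get_obs()["ee_pos"])
shot("scene","s8",(310,140,450,320),3.3)
```

```text
[ 0.60129993 -0.29892973  0.23817619]
```

View pics/s8.png

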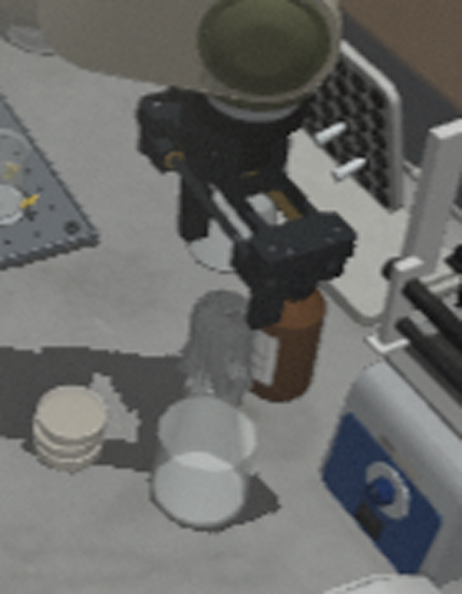

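Run:
```python
from h import *
np.set_printoptions(precision=3,suppress=True)
for cam,f in(("top","top0"),("scene","scene0")):
    P=cloud(cam,np.load(f"pics/{f}.npz")["d"]).reshape(-1,3)
    for zlo in(.03,.1,.17):
        m=(P[:,0]>.45)&(P[:,0]<.68)&(P[:,1]<-.345)&(P[:,1]>-.55)&(P[:,2]>zlo)
        Q=P[m]; print(cam,zlo,len(Q),Q.min(0) if len(Q) else"",Q.max(0) if len(Q) else "")
```

```text
top 0.03 4665 [ 0.45 -0.55  0.03] [ 0.656 -0.489  0.149]
top 0.1 3215 [ 0.45 -0.55  0.1 ] [ 0.648 -0.489  0.149]
top 0.17 0  
scene 0.03 1734 [ 0.45  -0.55   0.072] [ 0.68  -0.403  0.15 ]
scene 0.1 1729 [ 0.45 -0.55  0.12] [ 0.641 -0.49   0.15 ]
scene 0.17 0
```

Nothing in the way. Descend: −88 mm.

Call:
arm_command --plan '[[[0,0,-0.15],[0,0,0],-1],[[0,0,-0.15],[0,0,0],-1],[[0,0,-0.15],[0,0,0],-1],[[0,0,-0.1],[0,0,0],-1],[[0,0,0],[0,0,0],-1],[[0,0,0],[0,0,0],-1]]'

```text
time: 25.7
ee_pos: [0.6014, -0.3, 0.1556]
orientation: [0.999, -0.039, 0.001, 0.001]
ft_force: [-0.4, -0.0, -0.3]
gripper_width: 0.088
```

Call:
arm_command --plan '[[[0,0.003,-0.03],[0,0,0],-1],[[0,0,0],[0,0,0],0],[[0,0,0],[0,0,0],0],[[0,0,0],[0,0,0],0],[[0,0,0],[0,0,0],0],[[0,0,0],[0,0,0],0]]'

```text
time: 26.3
ee_pos: [0.601, -0.2995, 0.1497]
orientation: [0.999, -0.039, 0.0, 0.0]
ft_force: [0.4, 0.3, -0.2]
gripper_width: 0.0503
```

Call:
arm_command --plan '[[[0,0,0],[0,0,0],0.1],[[0,0,0],[0,0,0],0.2],[[0,0,0],[0,0,0],1],[[0,0,0],[0,0,0],1],[[0,0,0],[0,0,0],1],[[0,0,0],[0,0,0],1]]' --force 25

```text
time: 26.9
ee_pos: [0.601, -0.2995, 0.1496]
orientation: [0.999, -0.039, 0.0, 0.0]
ft_force: [0.9, -1.8, 0.5]
gripper_width: 0.037
```

Call:
arm_command --plan '[[[0,0,0.05],[0,0,0],1],[[0,0,0.12],[0,0,0],1],[[0,0,0.2],[0,0,0],1],[[0,0,0.2],[0,0,0],1],[[0,0,0.15],[0,0,0],1],[[0,0.03,0.08],[0,0,0],1],[[-0.03,0.06,0.02],[0,0,0],1],[[-0.04,0.12,0],[0,0,0],1]]'

```text
time: 27.7
ee_pos: [0.5899, -0.2676, 0.2714]
orientation: [0.999, -0.039, -0.001, -0.0]
ft_force: [0.3, -0.0, -2.9]
gripper_width: 0.0367
```

Call:
arm_command --plan '[[[-0.06,0.18,0],[0,0,0],1],[[-0.06,0.18,0],[0,0,0],1],[[-0.06,0.18,0],[0,0,0],1],[[-0.06,0.18,0],[0,0,0],1],[[-0.06,0.18,0],[0,0,0],1],[[-0.06,0.18,0],[0,0,0],1],[[-0.06,0.18,0],[0,0,0],1],[[-0.06,0.18,0],[0,0,0],1]]'

```text
time: 28.5
ee_pos: [0.5169, -0.0501, 0.2712]
orientation: [0.999, -0.039, -0.001, -0.0]
ft_force: [0.2, 0.8, -2.2]
gripper_width: 0.0371
```

Remaining ≈ −47, +138 mm (minus lag).

Call:
arm_command --plan '[[[-0.06,0.18,0],[0,0,0],1],[[-0.06,0.18,0],[0,0,0],1],[[-0.06,0.18,0],[0,0,0],1],[[-0.05,0.15,0],[0,0,0],1],[[-0.03,0.08,0],[0,0,0],1],[[0,0,0],[0,0,0],1],[[0,0,0],[0,0,0],1]]'

```text
time: 29.2
ee_pos: [0.4793, 0.0631, 0.2722]
orientation: [0.999, -0.039, -0.0, 0.0]
ft_force: [0.5, -0.4, -2.7]
gripper_width: 0.0368
```

Call:
arm_command --plan '[[[-0.03,0.08,0],[0,0,0],1],[[-0.032,0.083,0],[0,0,0],1],[[0,0,-0.1],[0,0,0],1],[[0,0,-0.1],[0,0,0],1],[[0,0,-0.08],[0,0,0],1],[[0,0,0],[0,0,0],1],[[0,0,0],[0,0,0],1]]'

```text
time: 29.9
ee_pos: [0.4702, 0.0881, 0.2308]
orientation: [0.999, -0.039, -0.0, -0.0]
ft_force: [-0.5, 0.2, -1.5]
gripper_width: 0.0372
```

Run:
```python
from h import *
print(robot.get_obs()["ee_pos"])
shot("top","t9",(180,140,340,300),3.75)
shot("scene","s9",(210,100,350,240),4)
```

```text
[0.47017379 0.08812319 0.23084585]
```

View pics/t9.png

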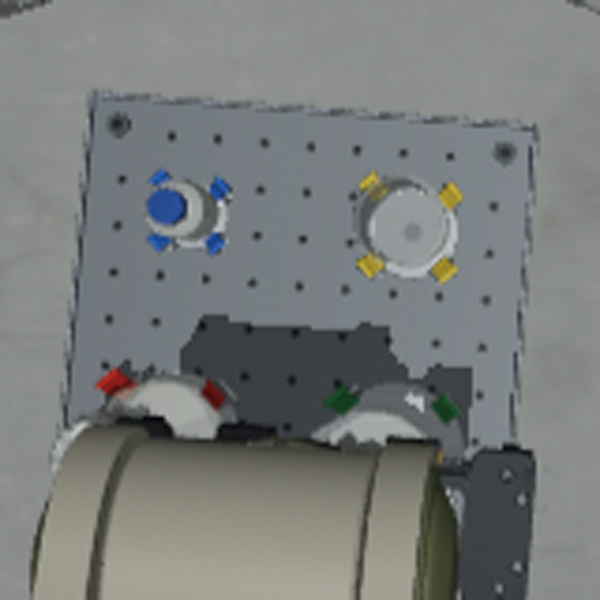

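View pics/s9.png

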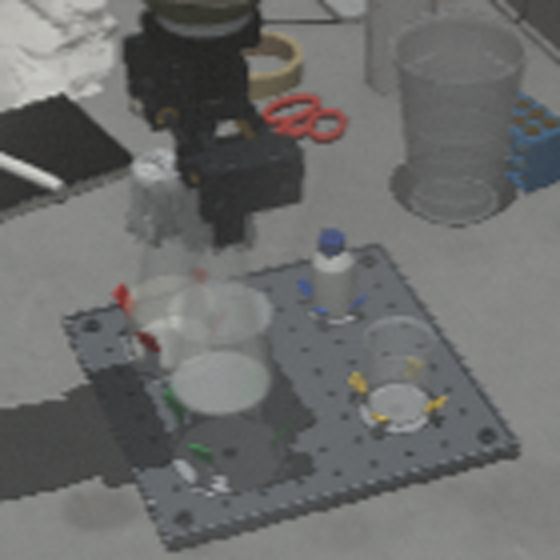

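Run:
```python
from h import *
c=lambda q:((np.array(q)-[210,100]+.5)*4-.5)
for X in[(.4702,.0881,.081),(.470,.0876,.015),(.4684,.086,.015),(.4713,.0892,.015),(.4702,.0881,.190)]: print(X,c(proj("scene",X)))
d=np.load("pics/s9.npz")["d"];P=cloud("scene",d)
Q=P[(np.hypot(P[...,0]-.47,P[...,1]-.088)<.055)&(P[...,2]>.07)&(P[...,2]<.2)]
print(len(Q));
for a,b in((.07,.1),(.1,.13),(.13,.16),(.16,.2)):
  q=Q[(Q[:,2]>a)&(Q[:,2]<b)];print(a,len(q),q.mean(0) if len(q) else "",q.min(0) if len(q) else "",q.max(0) if len(q) else "")
```

```text
(0.4702, 0.0881, 0.081) [226.34846743 388.18749355]
(0.47, 0.0876, 0.015) [230.00404896 453.57643886]
(0.4684, 0.086, 0.015) [228.91705858 455.42280816]
(0.4713, 0.0892, 0.015) [230.73302784 451.84756237]
(0.4702, 0.0881, 0.19) [219.85673549 272.35745269]
848
0.07 86 [0.4539942  0.06145083 0.09359738] [0.42523469 0.04629397 0.08197545] [0.49621206 0.1047663  0.0999302 ]
0.1 222 [0.45493993 0.06260105 0.1146104 ] [0.42457717 0.04717992 0.10026874] [0.50016143 0.1061021  0.12979438]
0.13 303 [0.45790177 0.06833365 0.1474793 ] [0.42786953 0.04743194 0.13014556] [0.50429591 0.12426876 0.15996957]
0.16 237 [0.46088964 0.07190858 0.17902254] [0.43634152 0.05759923 0.1600109 ] [0.49043885 0.09677851 0.19986359]
```

Run:
```python
from h import *
p=np.load("pics/s9.npz")["p"]; crop(p,"s9b",(235,140,295,230),6.5)
```

```text
(no output)
```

View pics/s9b.png

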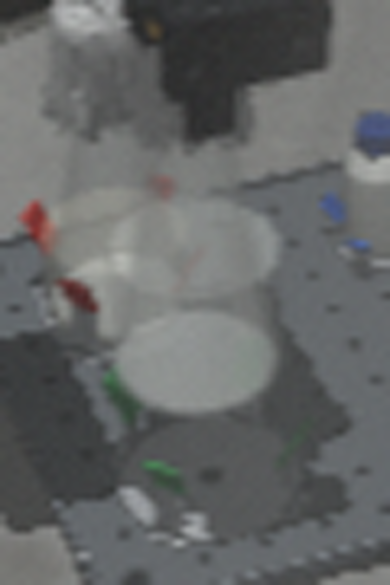

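The flask's bottom disc is at crop (196,361) versus hub (210,472): about 2–3 mm off, inside the flare, so I trim 2 mm and lower.

Call:
arm_command --plan '[[[0.014,-0.006,0],[0,0,0],1],[[0,0,-0.08],[0,0,0],1],[[0,0,-0.06],[0,0,0],1],[[0,0,-0.06],[0,0,0],1],[[0,0,-0.06],[0,0,0],1],[[0,0,-0.05],[0,0,0],1],[[0,0,0],[0,0,0],1],[[0,0,0],[0,0,0],1]]'

```text
time: 30.8
ee_pos: [0.4723, 0.0871, 0.184]
orientation: [0.999, -0.039, -0.0, 0.0]
ft_force: [0.1, 0.6, -3.0]
gripper_width: 0.0373
```

Call:
arm_command --plan '[[[0,0,-0.04],[0,0,0],1],[[0,0,-0.03],[0,0,0],1],[[0,0,-0.03],[0,0,0],1],[[0,0,0],[0,0,0],1],[[0,0,0],[0,0,0],1]]'

```text
time: 31.3
ee_pos: [0.4722, 0.0871, 0.1689]
orientation: [0.999, -0.039, -0.0, 0.0]
ft_force: [0.0, 0.2, -2.5]
gripper_width: 0.0371
```

Call:
arm_command --plan '[[[0,0,-0.015],[0,0,0],1],[[0,0,-0.015],[0,0,0],1],[[0,0,0],[0,0,0],1],[[0,0,0],[0,0,0],1]]'

```text
time: 31.7
ee_pos: [0.4726, 0.0871, 0.1652]
orientation: [0.999, -0.039, 0.001, 0.0]
ft_force: [-1.1, -1.1, 5.5]
gripper_width: 0.0372
```

Call:
arm_command --plan '[[[0,0,-0.01],[0,0,0],1],[[0,0,0],[0,0,0],1],[[0,0,0],[0,0,0],1]]'

```text
time: 32.0
ee_pos: [0.4734, 0.087, 0.1651]
orientation: [0.999, -0.039, 0.002, 0.0]
ft_force: [-4.3, 0.4, 16.0]
gripper_width: 0.037
```

Call:
arm_command --plan '[[[0,0,0],[0,0,0],0],[[0,0,0],[0,0,0],-0.5],[[0,0,0],[0,0,0],-1],[[0,0,0],[0,0,0],-1],[[0,0,0],[0,0,0],-1],[[0,0,0],[0,0,0],-1],[[0,0,0.1],[0,0,0],-1],[[0,0,0.25],[0,0,0],-1]]'

```text
time: 32.8
ee_pos: [0.471, 0.0871, 0.2139]
orientation: [0.999, -0.039, -0.003, -0.0]
ft_force: [1.1, -0.3, 0.6]
gripper_width: 0.0882
```

Call:
arm_command --plan '[[[0,0,0.3],[0,0,0],-1],[[0,0,0.2],[0,0,0],-1],[[0,-0.25,0],[0,0,0],-1],[[0,-0.3,0],[0,0,0],-1],[[0,-0.3,0],[0,0,0],-1],[[0,-0.3,0],[0,0,0],-1],[[0,-0.3,0],[0,0,0],-1],[[-0.1,-0.3,0],[0,0,0],-1]]'

```text
time: 33.6
ee_pos: [0.4573, -0.1773, 0.2903]
orientation: [0.999, -0.039, 0.0, -0.0]
ft_force: [0.6, -0.7, -0.0]
gripper_width: 0.0882
```

Call:
arm_command --plan '[[[-0.1,-0.3,0],[0,0,0],-1],[[-0.2,-0.25,0],[0,0,0],-1],[[-0.2,-0.25,0],[0,0,0],-1],[[-0.2,-0.2,0],[0,0,0],-1],[[0,0,0],[0,0,0],-1],[[0,0,0],[0,0,0],-1],[[0,0,0],[0,0,0],-1],[[0,0,0],[0,0,0],-1]]'

```text
time: 34.4
ee_pos: [0.353, -0.3246, 0.2906]
orientation: [0.999, -0.038, 0.0, -0.0]
ft_force: [0.5, 0.7, -0.6]
gripper_width: 0.0884
```

Run:
```python
from h import *
np.set_printoptions(precision=4,suppress=True)
print(robot.get_obs()["ee_pos"])
shot("top","t10",(180,120,500,300),2.5)
shot("scene","s10",(210,100,430,320),2.7)
for cam,f in(("top","t10"),("scene","s10")):
    P=cloud(cam,np.load(f"pics/{f}.npz")["d"])
    for n,x,y,r in(("sf .199",.4797,.2274,.05),("lf .226",.470,.0876,.05),("bk .086",.609,.0767,.035),("bot .090",.6197,.2165,.03),("dish",.525,-.2125,.05),("amber",.73,-.222,.05)):
        Q=P[(np.hypot(P[...,0]-x,P[...,1]-y)<r)&(P[...,2]>.02)]
        T=Q[Q[:,2]>np.percentile(Q[:,2],99)-.006]; print(cam,n,len(Q),len(T),T.mean(0),Q[:,2].max())
```

```text
[ 0.353  -0.3246  0.2906]
top sf .199 1283 342 [0.4793 0.2273 0.1956] 0.20202676672769232
top lf .226 1231 382 [0.4692 0.0867 0.2229] 0.22810196328480958
top bk .086 290 88 [0.6103 0.0784 0.0852] 0.08952057379915425
top bot .090 320 79 [0.6193 0.2162 0.09  ] 0.0940679543061995
top dish 558 422 [ 0.5308 -0.2118  0.0453] 0.05059517680281356
top amber 863 270 [ 0.7309 -0.2215  0.135 ] 0.14049552641452215
scene sf .199 187 36 [0.4502 0.215  0.063 ] 0.06752274174514244
scene lf .226 215 4 [0.4474 0.0844 0.1341] 0.1352669299461496
scene bk .086 320 25 [0.6244 0.0729 0.0871] 0.0929349182529759Traceback (most recent call last):
  File "<stdin>", line 10, in <module>
    return _quantile_unchecked(
        a, q, axis, out, overwrite_input, method, keepdims, weights)
    return _ureduce(a,
                    func=_quantile_ureduce_func,
    ...<5 lines>...
                    overwrite_input=overwrite_input,
                    method=method)
    r = func(a, **kwargs)
    result = _quantile(arr,
                       quantiles=q,
    ...<2 lines>...
                       out=out,
                       weights=wgt)
    slices_having_nans = np.isnan(arr[-1, ...])
                                  ~~~^^^^^^^^^
IndexError: index -1 is out of bounds for axis 0 with size 0
```

View pics/t10.png

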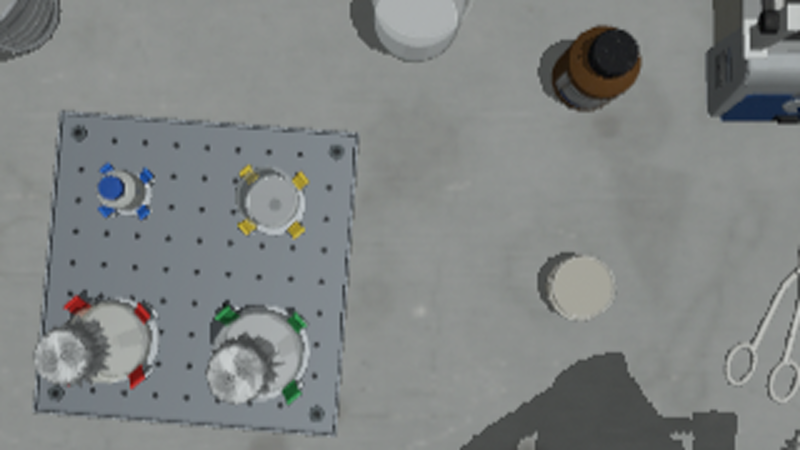

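View pics/s10.png

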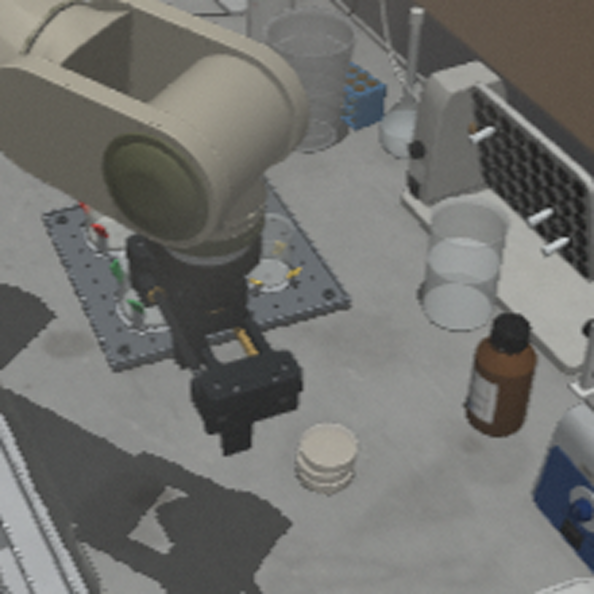

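All four cap/rim heights rose 14–15 mm from their bench values, so they are on the 15 mm floors. Dishes at pixel (412,234.5), unchanged from the start.

Run:
```python
from workcell import robot
print(robot.finish_job())
```

```text
the job is handed in; nothing more can be done
None
```

I set the bottle, beaker, small flask and large flask, in that order, into the blue, yellow, red and green clamps. I pressed each one down until the wrist force showed contact with the clamp floor (about 8–16 N), then released it. I handed the job in at about 34.5 s.

- **Seating:** in the last top view all four stand upright in their own clamps. Their tops sit 14–15 mm higher than they did on the bench, which matches the 15 mm clamp floors. Cap and rim centres are within about 2 mm of the clamp axes.
- **Bystanders:** the dish stack is at the same pixel as at the start, and the brown bottle's measured position agrees to within 1 mm.
- **Incomplete or doubtful checks:**
  - In the last scene-camera view the arm hid most of the platform. The check by that camera therefore gave nothing useful, and the script stopped with an error there; the final check rests on the top camera alone.
  - Before its descent the large flask looked 2–3 mm off the clamp axis. I corrected by about 2 mm and it seated at the expected height.

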